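Feel for the empty cells of a capped storage block and store two cups

TASK

Each row of the sloping blue storage block has one empty cell, but every cell is closed by the same grey dust cap. First, with the cups still standing where they are, press on the caps gently until in each row you have found the one that sinks in deep (press it at least 2 cm in; a cap over a stored jar gives only a few springy millimetres). Then push the two specimen cups into the two empty cells, fully home with their lids up, gently and without disturbing the other things on the worktop.

Things in the scene. Friction and masses are not known exactly. Their poses are not given: they have to be found in the camera images.
- block: sloping blue storage block on an aluminium stand, fixed to the worktop: 206 mm wide (its y), 140 mm up the slope, face tilted 25 degrees from level towards the robot side (the block's -x), so that its cells run 25 degrees from vertical. Two rows (near = lower, far = upper) of three square cells; left is the block's +y. Origin on the worktop under the centre of the face; z up. The upper edge of the face is 120 mm above the worktop
- block_face (a point): centre of the block's sloping face, in the plane of the cells' mouths. z points out of the face (25 degrees from vertical, towards the robot), x straight up the slope, y along the rows to the left. Cells are 58 mm square, 66 mm apart centre to centre both ways, with 8 mm walls
- cell_near_left (a point): centre of the mouth of the near row left cell, in the plane of the face (position only; use block_face for directions)
- cell_near_mid (a point): centre of the mouth of the near row mid cell, in the plane of the face (position only; use block_face for directions)
- cell_near_right (a point): centre of the mouth of the near row right cell, in the plane of the face (position only; use block_face for directions)
- cell_far_left (a point): centre of the mouth of the far row left cell, in the plane of the face (position only; use block_face for directions)
- cell_far_mid (a point): centre of the mouth of the far row mid cell, in the plane of the face (position only; use block_face for directions)
- cell_far_right (a point): centre of the mouth of the far row right cell, in the plane of the face (position only; use block_face for directions)
- cap_near_left (a joint): grey dust cap 55.5 mm square closing this cell, top flush with the face; reads how far its sliding body is pushed in, m (0 at the start, 0.040 at the bottom). It slides under about 3 N of friction and stays where left. Its top is a cushion that springs in 1 mm per 2 N, 9 mm at most. Over a stored jar the body stops after 2 mm; in an empty cell it goes right down. They look alike
- cap_near_mid (a joint): grey dust cap 55.5 mm square closing this cell, top flush with the face; reads how far its sliding body is pushed in, m (0 at the start, 0.040 at the bottom). It slides under about 3 N of friction and stays where left. Its top is a cushion that springs in 1 mm per 2 N, 9 mm at most. Over a stored jar the body stops after 2 mm; in an empty cell it goes right down. They look alike
- cap_near_right (a joint): grey dust cap 55.5 mm square closing this cell, top flush with the face; reads how far its sliding body is pushed in, m (0 at the start, 0.040 at the bottom). It slides under about 3 N of friction and stays where left. Its top is a cushion that springs in 1 mm per 2 N, 9 mm at most. Over a stored jar the body stops after 2 mm; in an empty cell it goes right down. They look alike
- cap_far_left (a joint): grey dust cap 55.5 mm square closing this cell, top flush with the face; reads how far its sliding body is pushed in, m (0 at the start, 0.040 at the bottom). It slides under about 3 N of friction and stays where left. Its top is a cushion that springs in 1 mm per 2 N, 9 mm at most. Over a stored jar the body stops after 2 mm; in an empty cell it goes right down. They look alike
- cap_far_mid (a joint): grey dust cap 55.5 mm square closing this cell, top flush with the face; reads how far its sliding body is pushed in, m (0 at the start, 0.040 at the bottom). It slides under about 3 N of friction and stays where left. Its top is a cushion that springs in 1 mm per 2 N, 9 mm at most. Over a stored jar the body stops after 2 mm; in an empty cell it goes right down. They look alike
- cap_far_right (a joint): grey dust cap 55.5 mm square closing this cell, top flush with the face; reads how far its sliding body is pushed in, m (0 at the start, 0.040 at the bottom). It slides under about 3 N of friction and stays where left. Its top is a cushion that springs in 1 mm per 2 N, 9 mm at most. Over a stored jar the body stops after 2 mm; in an empty cell it goes right down. They look alike
- cup_orange: screw-lid specimen cup with an orange lid, 68 mm high: body 52 mm across below, lid 61 mm across from 54 to 68 mm up; 35 to 85 g. Stands upright on the worktop. Origin at the centre of its underside, z up through the lid. Stored fully home, its underside lies 40 mm below the block's face and the lid stands clear above the face
- cup_white: screw-lid specimen cup with a white lid, 68 mm high: body 52 mm across below, lid 61 mm across from 54 to 68 mm up; 35 to 85 g. Stands upright on the worktop. Origin at the centre of its underside, z up through the lid. Stored fully home, its underside lies 40 mm below the block's face and the lid stands clear above the face
- dropper_teal: bystander: small dropper bottle with teal tip, 30 mm across, 80 mm high, origin at its underside
- dropper_yellow: bystander: small dropper bottle with yellow tip, 30 mm across, 80 mm high, origin at its underside
- timer: bystander: flat bench timer 64x64x19 mm with three buttons, origin at its underside
- glass_box: bystander: small carton 55x55x22 mm, origin at its underside

How it is judged:
By the outcome, as a careful person would: the job done as asked, in the order asked, and still so for the second after the job is handed in, with the robot touching nothing.
It also fails if it takes over 72 s, if anything falls off the work surface, if the arm or the gripper's body presses on something with over 40 N, if the wrist force passes 120 N, or if a joint passes its speed limit or range.

ROBOT

A 6-joint arm with a two-finger parallel gripper is mounted at the origin on a cart in front of the work surface, level with it; the furniture and walls round the work are solid. World frame = base frame: x ahead of the robot, y to its left, z up, the work surface at z = 0. Lengths are in m, angles in degrees, forces in N, time in s.
With the tool pointing down it reaches from about 0.3 to 0.75 m from the base axis. Payload 8.5 kg.
Tool frame: the origin (TCP) lies at the very end of the fingers, on their centre line; the grasp point (between the pads) lies 19 mm behind it (r.grip_point_offset is the distance from the TCP to the grasp point, in m); z points along the fingers, y is the line along which they close (so a half turn about z gives the same grasp; the last joint's range is limited). The gripper opens to 85 mm and grips with 20 to 120 N. Pads are 22 mm wide; open, the fingers measure 114 mm over their backs; the gripper's body (76 mm by 85 mm) begins 54 mm behind the grasp point. The pads swing forward as they close: fully open they stand 13 mm farther back than shut.
Start: joints at [56.82, 21.807, 74.336, -0, 83.858, -12.336], TCP at [0.196, 0.514, 0.231] pointing down, gripper open.
Joint ranges: [-178.18, 178.18], [-50.72, 133.34], [12.68, 142.11], [-81.47, 261.47], [9.98, 163.14], [-165.26, 165.26]. Speed limits (degrees/s): [136.94, 136.94, 180, 180, 180, 180].

INTERFACE

Orientations are given as a 3x3 rotation matrix whose columns are the frame's x, y, z axes.
In Python, from rig import r gives the robot as it stands. The module is installed in compiled form; this text tells all that it offers.
- The arm moves only by the tool servo_tool, never from a script. Its argument "rows" is a list of rows, each an object with "rot": the turn, a rotation vector about the tool's x, y, z each as a share of pi rad, from -1 to 1, a list of three; "offset": the shift along the tool's x, y, z each as a share of 0.8 m, from -1 to 1, a list of three; "grip": the closure, from 0 (fully open) to 1 (shut). In form: [{"rot": [rx, ry, rz], "offset": [dx, dy, dz], "grip": grip}, ...]. A call has 1 to 5 rows; each row shifts and turns the commanded pose from where the row before left it, along the tool's axes as they then stand; what a row does not reach is not made up. A row lasts 1/12 s, in which the tool goes at most 41.7 mm and 7.16 degrees, less where a joint would pass 70% of its speed; a pose out of reach is approached as far as the arm can. A call with a number of a shift or a turn outside -1 to 1 is refused whole. A call with a gripper value outside its range is refused whole. The fingers move at their own pace and stop on an object; "force" is the grip in N (left out, the last holds). Time passes only in rows, so rows that do not move let the fingers close. It gives the time, the measured TCP pose, the force, the opening and the grip force at its end, in the units of the state.
- r.get_state(): the state, without advancing time (a new reading comes with each control period).
- r.read_camera(name): name is "scene" or "top"; returns the picture (384x512x3 uint8, red, green, blue); there is no depth.
- r.camera_info(name): a dict with "camera_matrix" (3x3 intrinsics, pixels), "k1" (the pictures are not rectified: a ray, as slopes to the right and down, at radius r is drawn at 1 + k1 r^2 times it, then the intrinsics apply), "eye" and "rotation" of the camera in the world. Camera axes: x right, y down, z forward; pixel columns grow to the right and rows downward; lengths in m; the calibration is good to about 2 mm. A picture is of the moment at which its call begins. camera_info takes no time and is no camera call.
- r.close_job(): hands the job in; it is judged then, once.
Trained networks look in the newest picture that a camera, given by its name, has taken for a name from the list of things; names that differ only in an ending like _2 or _b are one class to them, and where a whole thing is asked for, a point or a joint stands for the part that bears it (a point fixed in the world has none). Each returns a list of dicts, best first, with "p" (0 to 1); they miss things now and then, are a little off and sometimes report something else, mostly with a low value. They report only what shows in the picture. A call takes as long as a camera call.
- r.recognise(camera, label): "bbox" ([left, top, width, height] in pixels, round what is visible of it).
- r.place_of(camera, label): "pixel" ([column, row] in pixels: a listed point, or the origin of a listed thing).
The state is a dict: "time": time; "joint_pos": joint angles; "joint_vel": joint speeds; "effort": joint torques, N m; "position": TCP position; "ee_rot": TCP orientation; "ft_force": force on the tool from outside, world axes, zero at the start; "wrist_torque": the same for the moment, N m; "grip_width": finger opening in m; "gripper_force": force on a finger pad.
Only numpy, scipy, OpenCV 4.12 (cv2) and the standard library are available. Lean on these libraries where they do the work, as an engineer would, in place of code of your own. Each camera call takes 0.05 s, during which the arm holds its last target. There are 200 camera calls.

## Working session

There is one attempt and no reset: what is moved stays moved. The work goes in short steps, Python scripts to look and compute and a tool call to move; the robot and the scene stay as the last step left them, time stands still between calls to the robot, and variables do not carry over. Pictures are saved under pics/ and viewed, at most 10 in all, crops included, and the job is handed in when it is done.

Besides the shell and the picture viewer there is one more tool, called after "Request:" in YAML: its name, and indented under it one key for each argument. servo_tool: Moves the arm, as the interface text tells. Its arguments: {"type":"object","properties":{"rows":{"type":"array","items":{"type":"object","properties":{"rot":{"type":"array","items":{"type":"number"}},"offset":{"type":"array","items":{"type":"number"}},"grip":{"type":"number"}}}},"force":{"type":"number"}},"required":["rows"]}

```bash
mkdir -p pics
cat > h.py <<'E'
import numpy as np, cv2
from rig import r
def ray(cam,px):
    i=r.camera_info(cam);K=np.array(i["camera_matrix"]);k=i["k1"]
    d=np.linalg.solve(K,[px[0],px[1],1])[:2];u=d.copy()
    for _ in range(30): u=d/(1+k*(u@u))
    R=np.array(i["rotation"]);return np.array(i["eye"]),R@np.r_[u,1]
def atz(cam,px,z):
    e,d=ray(cam,px);return e+d*(z-e[2])/d[2]
def tri(pa,pb):
    (e,d),(f,g)=ray("scene",pa),ray("top",pb);d/=np.linalg.norm(d);g/=np.linalg.norm(g)
    s=np.linalg.lstsq(np.c_[d,-g],f-e,rcond=None)[0];a,b=e+s[0]*d,f+s[1]*g
    return (a+b)/2,np.linalg.norm(a-b)
E
cat > a.py <<'E'
from h import *
np.set_printoptions(precision=4,suppress=True)
for c in("scene","top"):
    cv2.imwrite(f"pics/{c}0.png",r.read_camera(c)[:,:,::-1]); print(c,r.camera_info(c)["eye"])
for l in ["block_face","cell_near_left","cell_near_mid","cell_near_right","cell_far_left","cell_far_mid","cell_far_right","cup_orange","cup_white","dropper_teal","dropper_yellow","timer","glass_box"]:
    q=[]
    for c in("scene","top"):
        x=r.place_of(c,l);q.append(x[0] if x else None)
    print(l,[(np.round(a["pixel"],1),round(a["p"],2)) if a else None for a in q],*(tri(q[0]["pixel"],q[1]["pixel"]) if all(q) else ()), *( (atz("top",q[1]["pixel"],0),) if q[1] else ()))
print(r.get_state())
E
python3 a.py
```

```text
scene [-0.4006 -0.4286  0.7627]
top [0.3886 0.0902 1.7341]
block_face [(array([298.9, 205.2]), 0.89), (array([313.5, 176.4]), 0.7)] [ 0.5834 -0.0809  0.0928] 0.0006370908281951453 [ 0.5946 -0.0908  0.    ]
cell_near_left [(array([275.6, 213.4]), 0.87), (array([297.2, 186.3]), 0.84)] [ 0.5528 -0.0252  0.0661] 0.004514625699019281 [ 0.5604 -0.0319  0.    ]
cell_near_mid [(array([300.1, 215. ]), 0.78), (array([316.2, 185.6]), 0.93)] [ 0.5548 -0.0933  0.08  ] 0.0057406716946016905 [ 0.5615 -0.0994  0.    ]
cell_near_right [(array([320.3, 222.7]), 0.88), (array([332.7, 183.3]), 0.59)] [ 0.5627 -0.1512  0.0675] 0.005521782442217507 [ 0.5686 -0.1583  0.    ]
cell_far_left [(array([281.4, 193.9]), 0.73), (array([292.3, 166.6]), 0.68)] [ 0.6185 -0.0109  0.0917] 0.0002707114263921107 [ 0.6313 -0.0164  0.    ]
cell_far_mid [(array([306.7, 196.8]), 0.98), (array([315. , 167.7]), 0.73)] [ 0.6125 -0.0886  0.1067] 0.006434148167289715 [ 0.6257 -0.0971  0.    ]
cell_far_right [(array([327.2, 200.7]), 0.63), (array([332.7, 164.5]), 0.93)] [ 0.6219 -0.1478  0.1053] 0.005017849031928188 [ 0.636  -0.160
[... 648 characters left out ...]
ay([130.9, 190. ]), 0.76), (array([136.2, 193.4]), 0.63)] [ 0.5534  0.5341 -0.0099] 0.018571959238297537 [0.5466 0.5389 0.    ]
{'time': 1.4, 'joint_pos': array([ 56.8203,  21.8062,  74.3347,   0.001 ,  83.8574, -12.3358]), 'joint_vel': array([ 0.0007,  0.0093,  0.009 ,  0.0106,  0.0195, -0.0157]), 'effort': array([  0.0004, -44.834 , -23.1454,  -0.0002,   0.0007,   0.    ]), 'position': array([0.1957, 0.514 , 0.2313]), 'ee_rot': array([[-0.9346,  0.3558,  0.    ],
       [ 0.3558,  0.9346,  0.    ],
       [ 0.    ,  0.    , -1.    ]]), 'ft_force': array([-0.4652, -0.8369, -1.0456]), 'wrist_torque': array([-0.011 , -0.0218, -0.0625]), 'gripper_force': 0.0, 'grip_width': 0.08542556735868885}
```

View images.

Run:
```python
import cv2
a=cv2.imread("pics/scene0.png")[150:330,80:430];b=cv2.imread("pics/top0.png")[110:260,90:420]
cv2.imwrite("pics/scene1.png",cv2.resize(a,None,fx=2.28,fy=2.28,interpolation=2));cv2.imwrite("pics/top1.png",cv2.resize(b,None,fx=2.4,fy=2.4,interpolation=2))
```

```text
(no output)
```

View pics/scene1.png

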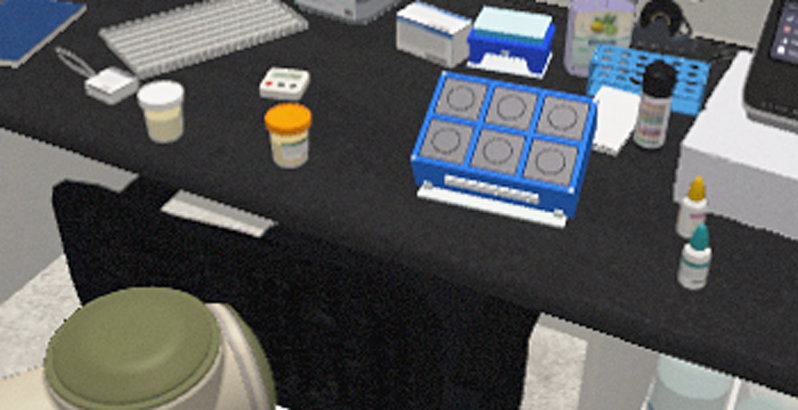

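View pics/top1.png

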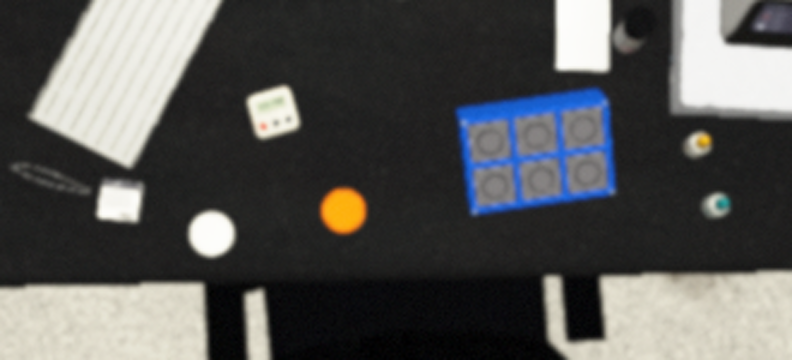

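```bash
cat > b.py <<'E'
from h import *
from scipy.optimize import least_squares
from scipy.spatial.transform import Rotation as Ro
np.set_printoptions(precision=4,suppress=True)
T=[(495,187),(541,180),(588,173),(490,140),(537,134),(582,129)];S=[(446,141),(498,152),(550,161),(461,98),(512,107),(562,118)]
T=[np.array(p)/2.4+[90,110] for p in T];S=[np.array(p)/2.28+[80,150] for p in S]
net=dict(scene=[(275.6,213.4),(300.1,215),(320.3,222.7),(281.4,193.9),(306.7,196.8),(327.2,200.7)],top=[(297.2,186.3),(316.2,185.6),(332.7,183.3),(292.3,166.6),(315,167.7),(332.7,164.5)])
def frame(v):
    R=(Ro.from_euler('z',v[2])*Ro.from_euler('y',-25,degrees=True)).as_matrix(); return np.array([v[0],v[1],.0904]),R
def cells(v):
    c,R=frame(v);return [c+R@[x,y,0] for x in(-.033,.033) for y in(.066,0,-.066)]
def proj(cam,p):
    i=r.camera_info(cam);q=np.array(i["rotation"]).T@(p-np.array(i["eye"]));u=q[:2]/q[2];u=u*(1+i["k1"]*(u@u));return (np.array(i["camera_matrix"])@np.r_[u,1])[:2]
def f(v,s,t): return np.ravel([proj("scene",p)-q for p,q in zip(cells(v),s)]+[proj("top",p)-q for p,q in zip(cells(v),t)])
if __name__=="__main__":
    for s,t in((S,T),(net["scene"],net["top"])):
        o=least_squares(f,[.58,-.08,.1],args=(s,t),loss="soft_l1");print(o.x,np.degrees(o.x[2]),np.sqrt(np.mean(o.fun**2)))
        print(o.fun.reshape(2,6,2).mean(1));print(np.array(cells(o.x)));print(frame(o.x)[1])
    im=cv2.cvtColor(cv2.imread("pics/top0.png"),cv2.COLOR_BGR2HSV)
    for n,(cx,cy),m in(("orange",(233,198),im[:,:,1]>150),("white",(178,207),im[:,:,2]>150)):
        w=np.zeros(m.shape,bool);w[cy-13:cy+14,cx-13:cx+14]=1;y,x=np.nonzero(m&w);print(n,x.mean(),y.mean(),len(x),atz("top",(x.mean(),y.mean()),.066))
    for l in("cup_orange","cup_white"):
        for c in("scene","top"):
            b=r.recognise(c,l);print(l,c,b[:1])
E
python3 b.py
```

```text
[ 0.5858 -0.0863  0.1194] 6.8435615443233555 0.5164093224353945
[[-0.189  -0.6446]
 [ 0.4052  0.2681]]
[[ 0.5482 -0.0243  0.0765]
 [ 0.5561 -0.0899  0.0765]
 [ 0.5639 -0.1554  0.0765]
 [ 0.6076 -0.0172  0.1043]
 [ 0.6155 -0.0827  0.1043]
 [ 0.6233 -0.1483  0.1043]]
[[ 0.8999 -0.1192 -0.4196]
 [ 0.108   0.9929 -0.0504]
 [ 0.4226  0.      0.9063]]
[ 0.585  -0.0871  0.0927] 5.3107350611362945 1.42243611602774
[[-0.491  -0.722 ]
 [ 0.8076  0.3159]]
[[ 0.5491 -0.0241  0.0765]
 [ 0.5552 -0.0898  0.0765]
 [ 0.5613 -0.1556  0.0765]
 [ 0.6086 -0.0186  0.1043]
 [ 0.6148 -0.0843  0.1043]
 [ 0.6209 -0.15    0.1043]]
[[ 0.9024 -0.0926 -0.4208]
 [ 0.0839  0.9957 -0.0391]
 [ 0.4226  0.      0.9063]]
orange 232.6132930513595 197.40483383685802 331 [0.5203 0.1936 0.066 ]
white 177.7773851590106 206.95406360424028 283 [0.4916 0.3803 0.066 ]
cup_orange scene [{'bbox': [192.9, 197.7, 22.9, 26.1], 'p': 0.95}]
cup_orange top [{'bbox': [225.2, 186.7, 19.1, 18.4], 'p': 0.66}]
cup_white scene [{'bbox': [139.7, 183.1, 22.6, 31.0], 'p': 0.78}]
cup_white top []
```

```bash
cat > p.py <<'E'
from h import *; import sys
from scipy.spatial.transform import Rotation as Ro
from b import frame
np.set_printoptions(precision=4,suppress=True)
def block(): return frame(np.load("blk.npy"))
def Rface(v=None):
    c,F=block();return np.c_[-F[:,0],F[:,1],-F[:,2]]
def cellp(x,y,h): c,F=block();return c+F@[x*.033,y*.066,h]
def plan(P,R,step=.035):
    s=r.get_state();A=np.array(s["ee_rot"]);w=Ro.from_matrix(A.T@R).as_rotvec();n=max(1,int(np.ceil(np.degrees(np.linalg.norm(w))/6.5)))
    d=R.T@(P-s["position"]);m=max(1,int(np.ceil(np.linalg.norm(d)/step)))
    print("t",round(s["time"],2),"pos",s["position"]);print("rot share total",w/np.pi,"rows",n,"each",w/np.pi/n);print("then offset share total",d/.8,"rows",m,"each",d/.8/m)
E
cat > c.py <<'E'
from b import *
def cents(cam,guess):
    im=cv2.imread(f"pics/{cam}0.png").astype(int);out=[]
    sat=im.max(2)-im.min(2);m=((sat<45)&(im.mean(2)>70)).astype(np.uint8)
    for g in guess:
        x0,y0=np.round(g).astype(int);n,l,st,ce=cv2.connectedComponentsWithStats(m[y0-14:y0+15,x0-14:x0+15],connectivity=4)
        k=l[14-2:17,14-2:17];k=np.bincount(k[k>0]).argmax();out.append(ce[k]+[x0-14,y0-14]);print(cam,g,out[-1],st[k,4])
    return out
s,t=cents("scene",S),cents("top",T)
o=least_squares(f,[.58,-.08,.1],args=(s,t),loss="soft_l1");print(o.x,np.degrees(o.x[2]),np.sqrt(np.mean(o.fun**2)));print(o.fun.reshape(12,2))
for a,b in((0,1),(1,0)):
    q=least_squares(lambda v:f(v,s,t)[12*b:12*b+12],o.x);print(["scene","top"][b],q.x,np.sqrt(np.mean(q.fun**2)))
np.save("blk.npy",o.x)
E
python3 c.py; python3 -c "
from p import *
print(r.grip_point_offset)
plan(cellp(-1,1,.04),Rface())"
```

```text
scene [275.614  211.8421] [275.6262 211.567 ] 321
scene [298.4211 216.6667] [298.0237 216.142 ] 338
scene [321.2281 220.614 ] [321.0282 220.7887] 355
scene [282.193  192.9825] [282.08   192.9833] 300
scene [304.5614 196.9298] [303.9968 197.0927] 313
scene [326.4912 201.7544] [326.4515 201.3636] 330
top [296.25   187.9167] [295.6955 186.7273] 220
top [315.4167 185.    ] [314.8117 184.0762] 223
top [335.     182.0833] [333.9954 181.3059] 219
top [294.1667 168.3333] [293.5595 168.3612] 227
top [313.75   165.8333] [312.9869 165.5371] 229
top [332.5  163.75] [332.5546 162.7686] 229
[ 0.588  -0.0847  0.1199] 6.871920502857736 0.5989748366349804
[[-0.2593 -1.0324]
 [-0.2282 -1.0711]
 [-0.1254 -1.046 ]
 [-0.2677 -1.0004]
 [-0.2521 -0.968 ]
 [-0.1306 -0.9733]
 [ 0.4189  0.3188]
 [ 0.5361  0.2674]
 [ 0.5557  0.3393]
 [ 0.4842  0.2551]
 [ 0.5436  0.3552]
 [ 0.4318  0.4043]]
top [ 0.5891 -0.0831  0.1214] 0.04947379474013535
scene [ 0.5833 -0.0872  0.1185] 0.09111651354889967
0.0187
t 1.6 pos [0.1957 0.514  0.2313]
rot share total [-0.0336 -0.1362 -0.1515] rows 6 each [-0.0056 -0.0227 -0.0253]
then offset share total [-0.2444 -0.7192  0.2775] rows 19 each [-0.0129 -0.0379  0.0146]
```

Request:
servo_tool:
  rows:
    - {"rot": [-0.0056, -0.0227, -0.0253], "offset": [0, 0, 0], "grip": 1}
    - {"rot": [-0.0056, -0.0227, -0.0253], "offset": [0, 0, 0], "grip": 1}
    - {"rot": [-0.0056, -0.0227, -0.0253], "offset": [0, 0, 0], "grip": 1}
    - {"rot": [-0.0056, -0.0227, -0.0253], "offset": [0, 0, 0], "grip": 1}
    - {"rot": [-0.0056, -0.0227, -0.0253], "offset": [0, 0, 0], "grip": 1}

```text
time: 2.02
position: [0.1957, 0.5143, 0.2317]
ee_rot: [[-0.932, -0.045, 0.359], [-0.037, 0.999, 0.03], [-0.36, 0.015, -0.933]]
ft_force: [0.1, 0.2, -0.6]
grip_width: 0.0258
gripper_force: 0.0
```

Request:
servo_tool:
  rows:
    - {"rot": [-0.0056, -0.0227, -0.0253], "offset": [0, 0, 0], "grip": 1}
    - {"rot": [0, 0, 0], "offset": [-0.013, -0.038, 0.0145], "grip": 1}
    - {"rot": [0, 0, 0], "offset": [-0.013, -0.038, 0.0145], "grip": 1}
    - {"rot": [0, 0, 0], "offset": [-0.013, -0.038, 0.0145], "grip": 1}
    - {"rot": [0, 0, 0], "offset": [-0.013, -0.038, 0.0145], "grip": 1}

```text
time: 2.43
position: [0.2674, 0.3991, 0.2067]
ee_rot: [[-0.899, -0.122, 0.42], [-0.11, 0.993, 0.052], [-0.423, 0.0, -0.906]]
ft_force: [0.8, 0.6, 0.8]
grip_width: -0.0001
gripper_force: 0.0
```

Request:
servo_tool:
  rows:
    - {"rot": [0, 0, 0], "offset": [-0.013, -0.038, 0.0145], "grip": 1}
    - {"rot": [0, 0, 0], "offset": [-0.013, -0.038, 0.0145], "grip": 1}
    - {"rot": [0, 0, 0], "offset": [-0.013, -0.038, 0.0145], "grip": 1}
    - {"rot": [0, 0, 0], "offset": [-0.013, -0.038, 0.0145], "grip": 1}
    - {"rot": [0, 0, 0], "offset": [-0.013, -0.038, 0.0145], "grip": 1}

```text
time: 2.85
position: [0.3573, 0.2566, 0.1764]
ee_rot: [[-0.899, -0.121, 0.421], [-0.109, 0.993, 0.051], [-0.424, -0.0, -0.906]]
ft_force: [0.7, 1.7, 0.3]
grip_width: 0.0001
gripper_force: 0.0
```

Request:
servo_tool:
  rows:
    - {"rot": [0, 0, 0], "offset": [-0.013, -0.038, 0.0145], "grip": 1}
    - {"rot": [0, 0, 0], "offset": [-0.013, -0.038, 0.0145], "grip": 1}
    - {"rot": [0, 0, 0], "offset": [-0.013, -0.038, 0.0145], "grip": 1}
    - {"rot": [0, 0, 0], "offset": [-0.013, -0.038, 0.0145], "grip": 1}
    - {"rot": [0, 0, 0], "offset": [-0.013, -0.038, 0.0145], "grip": 1}

```text
time: 3.27
position: [0.4469, 0.1139, 0.1459]
ee_rot: [[-0.899, -0.12, 0.421], [-0.109, 0.993, 0.05], [-0.424, -0.0, -0.906]]
ft_force: [-0.4, 0.9, -0.3]
grip_width: 0.0001
gripper_force: 0.0
```

```bash
python3 -c "
from p import *
plan(cellp(-1,1,.008),Rface(),.03);s=r.get_state();print(s['ft_force'],s['grip_width'],s['joint_pos'])"
```

```text
t 3.27 pos [0.4469 0.1139 0.1459]
rot share total [-0.0001  0.0004  0.0002] rows 1 each [-0.0001  0.0004  0.0002]
then offset share total [-0.0612 -0.1851  0.1143] rows 7 each [-0.0087 -0.0264  0.0163]
[-0.4449  0.8914 -0.2525] 0.00010504318585712131 [  -2.8272   10.4239  113.0108    7.7093   32.04   -105.3798]
```

Request:
servo_tool:
  rows:
    - {"rot": [0, 0, 0], "offset": [-0.0087, -0.0264, 0.0163], "grip": 1}
    - {"rot": [0, 0, 0], "offset": [-0.0087, -0.0264, 0.0163], "grip": 1}
    - {"rot": [0, 0, 0], "offset": [-0.0087, -0.0264, 0.0163], "grip": 1}
    - {"rot": [0, 0, 0], "offset": [-0.0087, -0.0264, 0.0163], "grip": 1}

```text
time: 3.6
position: [0.504, 0.0361, 0.11]
ee_rot: [[-0.899, -0.12, 0.42], [-0.109, 0.993, 0.05], [-0.423, -0.0, -0.906]]
ft_force: [1.1, 0.1, 0.6]
grip_width: 0.0003
gripper_force: 0.0
```

Request:
servo_tool:
  rows:
    - {"rot": [0, 0, 0], "offset": [-0.0087, -0.0264, 0.0163], "grip": 1}
    - {"rot": [0, 0, 0], "offset": [-0.0087, -0.0264, 0.0163], "grip": 1}
    - {"rot": [0, 0, 0], "offset": [-0.0087, -0.0264, 0.0163], "grip": 1}
    - {"rot": [0, 0, 0], "offset": [0, 0, 0], "grip": 1}

```text
time: 3.93
position: [0.5484, -0.0245, 0.0827]
ee_rot: [[-0.9, -0.117, 0.421], [-0.107, 0.993, 0.049], [-0.423, -0.001, -0.906]]
ft_force: [-0.0, -1.4, 0.6]
grip_width: 0.0003
gripper_force: 0.0
```

Request:
servo_tool:
  rows:
    - {"rot": [0, 0, 0], "offset": [0, 0, 0.005], "grip": 1}
    - {"rot": [0, 0, 0], "offset": [0, 0, 0.005], "grip": 1}
    - {"rot": [0, 0, 0], "offset": [0, 0, 0.0025], "grip": 1}
    - {"rot": [0, 0, 0], "offset": [0, 0, 0.0025], "grip": 1}
    - {"rot": [0, 0, 0], "offset": [0, 0, 0], "grip": 1}

```text
time: 4.35
position: [0.5508, -0.0199, 0.0729]
ee_rot: [[-0.9, -0.122, 0.419], [-0.11, 0.993, 0.051], [-0.423, -0.0, -0.906]]
ft_force: [-3.3, -0.6, 4.5]
grip_width: -0.0001
gripper_force: 2.7
```

Request:
servo_tool:
  rows:
    - {"rot": [0, 0, 0], "offset": [0, 0, 0.0025], "grip": 1}
    - {"rot": [0, 0, 0], "offset": [0, 0, 0.0025], "grip": 1}
    - {"rot": [0, 0, 0], "offset": [0, 0, 0], "grip": 1}

```text
time: 4.6
position: [0.5524, -0.0197, 0.0695]
ee_rot: [[-0.9, -0.121, 0.42], [-0.11, 0.993, 0.051], [-0.423, 0.0, -0.906]]
ft_force: [-6.8, -0.2, 9.5]
grip_width: 0.0
gripper_force: 6.3
```

```bash
cat > st.py <<'E'
from p import *
c,F=block();s=r.get_state();print("t",s["time"],"face coords mm",F.T@(s["position"]-c)*1000,"F face",F.T@s["ft_force"],"w",s["grip_width"],"gf",s["gripper_force"])
E
python3 st.py
```

```text
t 4.6 face coords mm [-33.7619  68.8131  -7.2719] F face [-2.1211  0.6219 11.5189] w 1.8384307448000414e-05 gf 6.328489467414329
```

Request:
servo_tool:
  rows:
    - {"rot": [0, 0, 0], "offset": [0, 0, -0.02], "grip": 1}
    - {"rot": [0, 0, 0], "offset": [0.0, -0.0285, 0], "grip": 1}
    - {"rot": [0, 0, 0], "offset": [0, -0.0285, 0], "grip": 1}
    - {"rot": [0, 0, 0], "offset": [0, -0.0285, 0], "grip": 1}
    - {"rot": [0, 0, 0], "offset": [0, 0, 0], "grip": 1}

```text
time: 5.02
position: [0.5554, -0.0921, 0.0841]
ee_rot: [[-0.899, -0.118, 0.422], [-0.108, 0.993, 0.048], [-0.424, -0.002, -0.905]]
ft_force: [0.3, -0.1, 0.7]
grip_width: -0.0
gripper_force: 0.0
```

Request:
servo_tool:
  rows:
    - {"rot": [0, 0, 0], "offset": [0, 0, 0.008], "grip": 1}
    - {"rot": [0, 0, 0], "offset": [0, 0, 0.005], "grip": 1}
    - {"rot": [0, 0, 0], "offset": [0, 0, 0.004], "grip": 1}
    - {"rot": [0, 0, 0], "offset": [0, 0, 0.003], "grip": 1}
    - {"rot": [0, 0, 0], "offset": [0, 0, 0], "grip": 1}

```text
time: 5.43
position: [0.5611, -0.0874, 0.0687]
ee_rot: [[-0.9, -0.122, 0.419], [-0.11, 0.993, 0.052], [-0.422, 0.0, -0.906]]
ft_force: [0.7, -0.5, 1.7]
grip_width: 0.0
gripper_force: 1.0
```

```bash
python3 st.py
```

```text
t 5.4333 face coords mm [-33.5985   0.5131  -8.2344] F face [ 1.3345 -0.6036  1.2708] w 1.793795493022228e-05 gf 0.9967722091823816
```

Request:
servo_tool:
  rows:
    - {"rot": [0, 0, 0], "offset": [0, 0, 0.006], "grip": 1}
    - {"rot": [0, 0, 0], "offset": [0, 0, 0.006], "grip": 1}
    - {"rot": [0, 0, 0], "offset": [0, 0, 0.006], "grip": 1}
    - {"rot": [0, 0, 0], "offset": [0, 0, 0.006], "grip": 1}
    - {"rot": [0, 0, 0], "offset": [0, 0, 0], "grip": 1}

```text
time: 5.85
position: [0.5692, -0.0869, 0.0508]
ee_rot: [[-0.9, -0.121, 0.419], [-0.109, 0.993, 0.052], [-0.422, 0.001, -0.907]]
ft_force: [-0.0, 0.8, 2.3]
grip_width: 0.0001
gripper_force: 0.9
```

```bash
python3 st.py
```

```text
t 5.85 face coords mm [-33.8776   0.0461 -27.9106] F face [1.034  0.7846 2.0062] w 9.306412249814745e-05 gf 0.9381125774234533
```

Request:
servo_tool:
  rows:
    - {"rot": [0, 0, 0], "offset": [0, 0, -0.023], "grip": 1}
    - {"rot": [0, 0, 0], "offset": [0, 0, -0.023], "grip": 1}
    - {"rot": [0, 0, 0], "offset": [-0.028, 0, 0], "grip": 1}
    - {"rot": [0, 0, 0], "offset": [-0.028, 0, 0], "grip": 1}
    - {"rot": [0, 0, 0], "offset": [-0.028, 0, 0], "grip": 1}

```text
time: 6.27
position: [0.6147, -0.082, 0.1141]
ee_rot: [[-0.9, -0.12, 0.42], [-0.109, 0.993, 0.05], [-0.423, -0.001, -0.906]]
ft_force: [0.1, -0.2, 0.5]
grip_width: -0.0001
gripper_force: 0.0
```

Request:
servo_tool:
  rows:
    - {"rot": [0, 0, 0], "offset": [0, 0, 0.008], "grip": 1}
    - {"rot": [0, 0, 0], "offset": [0, 0, 0.005], "grip": 1}
    - {"rot": [0, 0, 0], "offset": [0, 0, 0.004], "grip": 1}
    - {"rot": [0, 0, 0], "offset": [0, 0, 0.003], "grip": 1}
    - {"rot": [0, 0, 0], "offset": [0, 0, 0], "grip": 1}

```text
time: 6.68
position: [0.6201, -0.081, 0.0981]
ee_rot: [[-0.9, -0.12, 0.418], [-0.109, 0.993, 0.051], [-0.421, 0.001, -0.907]]
ft_force: [-1.0, -0.7, 1.3]
grip_width: -0.0001
gripper_force: 1.0
```

```bash
python3 st.py
```

```text
t 6.6833 face coords mm [32.59   -0.1199 -6.7409] F face [-0.4411 -0.566   1.6157] w -9.065658393258449e-05 gf 0.9687831904739141
```

Request:
servo_tool:
  rows:
    - {"rot": [0, 0, 0], "offset": [0, 0, 0.005], "grip": 1}
    - {"rot": [0, 0, 0], "offset": [0, 0, 0.007], "grip": 1}
    - {"rot": [0, 0, 0], "offset": [0, 0, 0.007], "grip": 1}
    - {"rot": [0, 0, 0], "offset": [0, 0, 0.007], "grip": 1}
    - {"rot": [0, 0, 0], "offset": [0, 0, 0], "grip": 1}

```text
time: 7.1
position: [0.6295, -0.0798, 0.0788]
ee_rot: [[-0.9, -0.12, 0.418], [-0.109, 0.993, 0.051], [-0.421, 0.001, -0.907]]
ft_force: [-1.6, -0.9, 0.1]
grip_width: 0.0
gripper_force: 0.9
```

```bash
python3 st.py
```

```text
t 7.1 face coords mm [ 32.9914  -0.0962 -28.1913] F face [-1.4349 -0.731   0.8323] w 3.517365196908881e-05 gf 0.8564319089055061
```

Request:
servo_tool:
  rows:
    - {"rot": [0, 0, 0], "offset": [0, 0, -0.045], "grip": 1}
    - {"rot": [0, 0, 0], "offset": [0, 0, -0.045], "grip": 1}
    - {"rot": [0, 0, 0], "offset": [0, 0, -0.045], "grip": 1}
    - {"rot": [0, 0, 0], "offset": [0, 0, -0.045], "grip": 0}
    - {"rot": [0, 0, 0], "offset": [0, 0.03, 0], "grip": 0}

```text
time: 7.52
position: [0.5675, -0.0668, 0.2173]
ee_rot: [[-0.896, -0.117, 0.429], [-0.108, 0.993, 0.044], [-0.432, -0.007, -0.902]]
ft_force: [1.4, -0.4, 1.4]
grip_width: 0.0233
gripper_force: 0.0
```

```bash
cat >> p.py <<'E'
def Rdown():
    y=block()[1][:,1];z=np.array([0,0,-1.]);return np.c_[np.cross(y,z),y,z]
E
python3 -c "
from p import *
plan(np.array([.519,.193,.11]),Rdown())"
```

```text
t 7.52 pos [ 0.5675 -0.0668  0.2173]
rot share total [-0.0023  0.142  -0.0005] rows 4 each [-0.0006  0.0355 -0.0001]
then offset share total [0.0214 0.3297 0.1341] rows 9 each [0.0024 0.0366 0.0149]
```

Request:
servo_tool:
  rows:
    - {"rot": [0, 0.0348, 0], "offset": [0, 0, 0], "grip": 0}
    - {"rot": [0, 0.0348, 0], "offset": [0, 0, 0], "grip": 0}
    - {"rot": [0, 0.0348, 0], "offset": [0, 0, 0], "grip": 0}
    - {"rot": [0, 0.0348, 0], "offset": [0, 0, 0], "grip": 0}
    - {"rot": [0, 0, 0], "offset": [0.0024, 0.036, 0.012], "grip": 0}

```text
time: 7.93
position: [0.5642, -0.0379, 0.2019]
ee_rot: [[-0.993, -0.118, -0.002], [-0.118, 0.993, -0.003], [0.003, -0.003, -1.0]]
ft_force: [1.0, 0.7, -0.4]
grip_width: 0.0832
gripper_force: 0.0
```

Request:
servo_tool:
  rows:
    - {"rot": [0, 0, 0], "offset": [0.0024, 0.036, 0.012], "grip": 0}
    - {"rot": [0, 0, 0], "offset": [0.0024, 0.036, 0.012], "grip": 0}
    - {"rot": [0, 0, 0], "offset": [0.0024, 0.036, 0.012], "grip": 0}
    - {"rot": [0, 0, 0], "offset": [0.0024, 0.036, 0.012], "grip": 0}
    - {"rot": [0, 0, 0], "offset": [0.0024, 0.036, 0.012], "grip": 0}

```text
time: 8.35
position: [0.5337, 0.1082, 0.1525]
ee_rot: [[-0.993, -0.121, -0.0], [-0.121, 0.993, -0.0], [0.0, 0.0, -1.0]]
ft_force: [0.4, -0.7, 1.1]
grip_width: 0.0853
gripper_force: 0.0
```

Request:
servo_tool:
  rows:
    - {"rot": [0, 0, 0], "offset": [0.0024, 0.036, 0.012], "grip": 0}
    - {"rot": [0, 0, 0], "offset": [0, 0, 0], "grip": 0}
    - {"rot": [0, 0, 0], "offset": [0, 0, 0], "grip": 0}

```text
time: 8.6
position: [0.5282, 0.1363, 0.143]
ee_rot: [[-0.992, -0.123, -0.001], [-0.123, 0.992, -0.0], [0.002, -0.0, -1.0]]
ft_force: [0.5, -0.6, -0.5]
grip_width: 0.0857
gripper_force: 0.0
```

```bash
python3 -c "
from p import *
plan(np.array([.519,.193,.042]),Rdown(),.025)
for c in('scene','top'): cv2.imwrite(f'pics/{c}2.png',r.read_camera(c)[:,:,::-1])
a=cv2.imread('pics/scene2.png')[150:330,80:430];b=cv2.imread('pics/top2.png')[120:240,150:380]
a=cv2.resize(a,(560,288));b=cv2.resize(b,(560,292),interpolation=2);cv2.imwrite('pics/both2.png',np.vstack([a,b]))
"
```

```text
t 8.6 pos [0.5282 0.1363 0.143 ]
rot share total [-0.     -0.0005  0.0011] rows 1 each [-0.     -0.0005  0.0011]
then offset share total [0.003  0.0717 0.1262] rows 5 each [0.0006 0.0143 0.0252]
```

View pics/both2.png

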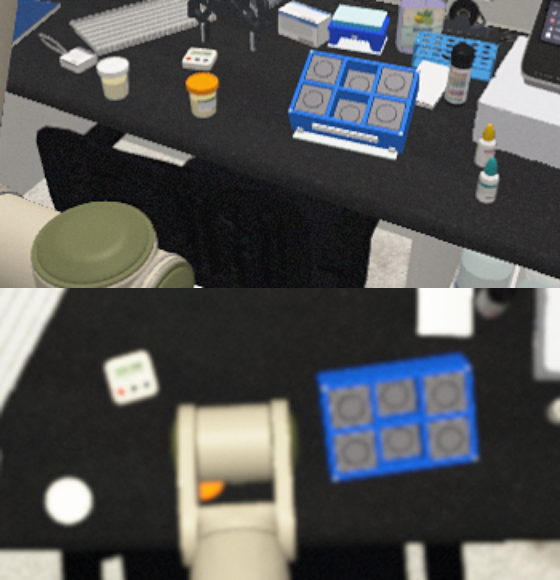

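Both middle caps (scene crop, about (360,78) and (350,110)) are clearly sunk; the others are flush, and the cups are untouched. Picking the orange cup.

Request:
servo_tool:
  rows:
    - {"rot": [0, 0, 0], "offset": [0.0015, 0.036, 0], "grip": 0}
    - {"rot": [0, 0, 0], "offset": [0.0015, 0.036, 0], "grip": 0}
    - {"rot": [0, 0, 0], "offset": [0, 0, 0.03], "grip": 0}
    - {"rot": [0, 0, 0], "offset": [0, 0, 0.03], "grip": 0}
    - {"rot": [0, 0, 0], "offset": [0, 0, 0], "grip": 0}

```text
time: 9.12
position: [0.5178, 0.191, 0.0922]
ee_rot: [[-0.993, -0.12, -0.007], [-0.12, 0.993, -0.001], [0.007, -0.0, -1.0]]
ft_force: [0.2, -0.1, -0.4]
grip_width: 0.0854
gripper_force: 0.0
```

Request:
servo_tool:
  rows:
    - {"rot": [0, 0, 0], "offset": [0, 0, 0.025], "grip": 0}
    - {"rot": [0, 0, 0], "offset": [0, 0, 0.025], "grip": 0}
    - {"rot": [0, 0, 0], "offset": [0, 0, 0.016], "grip": 0}
    - {"rot": [0, 0, 0], "offset": [0, 0, 0], "grip": 0}
    - {"rot": [0, 0, 0], "offset": [0, 0, 0], "grip": 0}

```text
time: 9.53
position: [0.5199, 0.1912, 0.0436]
ee_rot: [[-0.993, -0.119, -0.0], [-0.119, 0.993, -0.0], [0.0, -0.0, -1.0]]
ft_force: [-0.4, 0.0, -0.0]
grip_width: 0.0855
gripper_force: 0.0
```

Request:
servo_tool:
  rows:
    - {"rot": [0, 0, 0], "offset": [0, 0, 0], "grip": 0.2}
    - {"rot": [0, 0, 0], "offset": [0, 0, 0], "grip": 0.24}
    - {"rot": [0, 0, 0], "offset": [0, 0, 0], "grip": 0.28}
    - {"rot": [0, 0, 0], "offset": [0, 0, 0], "grip": 0.32}
    - {"rot": [0, 0, 0], "offset": [0, 0, 0], "grip": 0.36}
  force: 30

```text
time: 9.95
position: [0.52, 0.1919, 0.0439]
ee_rot: [[-0.993, -0.121, 0.002], [-0.121, 0.993, -0.0], [-0.002, -0.001, -1.0]]
ft_force: [-0.3, -0.2, 6.1]
grip_width: 0.058
gripper_force: 30.7
```

Request:
servo_tool:
  rows:
    - {"rot": [0, 0, 0], "offset": [0, 0, 0], "grip": 0.5}
    - {"rot": [0, 0, 0], "offset": [0, 0, 0], "grip": 1}
    - {"rot": [0, 0, 0], "offset": [0, 0, 0], "grip": 1}

```text
time: 10.2
position: [0.52, 0.1919, 0.0439]
ee_rot: [[-0.993, -0.121, 0.002], [-0.121, 0.993, -0.0], [-0.002, -0.001, -1.0]]
ft_force: [0.7, -0.3, 6.5]
grip_width: 0.058
gripper_force: 30.7
```

Request:
servo_tool:
  rows:
    - {"rot": [0, 0, 0], "offset": [0, 0, -0.01], "grip": 1}
    - {"rot": [0, 0, 0], "offset": [0, 0, -0.03], "grip": 1}
    - {"rot": [0, 0, 0], "offset": [0, 0, -0.04], "grip": 1}
    - {"rot": [0, 0, 0], "offset": [0, 0, -0.04], "grip": 1}
    - {"rot": [0, 0, 0], "offset": [0, 0, 0], "grip": 1}

```text
time: 10.62
position: [0.5216, 0.1925, 0.145]
ee_rot: [[-0.993, -0.121, 0.01], [-0.121, 0.993, 0.001], [-0.01, 0.0, -1.0]]
ft_force: [1.2, -0.4, -0.3]
grip_width: 0.0577
gripper_force: 32.5
```

```bash
python3 -c "
from p import *
a=r.read_camera('scene')[:,:,::-1];cv2.imwrite('pics/scene3.png',a);s=r.get_state();print(s['position'],s['grip_width'],s['ft_force'])
cv2.imwrite('pics/s3.png',cv2.resize(a[120:250,130:310],None,fx=3,fy=3,interpolation=2));plan(cellp(1,0,.09),Rface())"
```

```text
[0.5205 0.1923 0.1421] 0.05739531885305495 [-0.465  -0.178  -1.0663]
t 10.67 pos [0.5205 0.1923 0.1421]
rot share total [ 0.0001 -0.1371  0.0003] rows 4 each [ 0.     -0.0343  0.0001]
then offset share total [-0.0523 -0.3539 -0.0361] rows 9 each [-0.0058 -0.0393 -0.004 ]
```

View pics/s3.png

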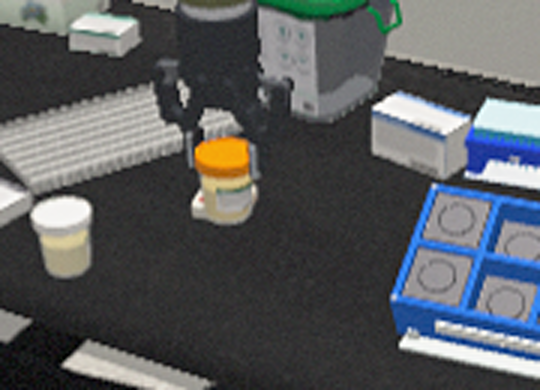

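Request:
servo_tool:
  rows:
    - {"rot": [0, -0.0345, 0], "offset": [0, 0, 0], "grip": 1}
    - {"rot": [0, -0.0345, 0], "offset": [0, 0, -0.01], "grip": 1}
    - {"rot": [0, -0.0345, 0], "offset": [0, 0, -0.01], "grip": 1}
    - {"rot": [0, -0.0345, 0], "offset": [0, 0, -0.016], "grip": 1}
    - {"rot": [0, 0, 0], "offset": [-0.006, -0.035, 0], "grip": 1}

```text
time: 11.08
position: [0.5158, 0.1665, 0.168]
ee_rot: [[-0.9, -0.125, 0.417], [-0.113, 0.992, 0.053], [-0.42, 0.0, -0.907]]
ft_force: [0.7, 0.4, -1.0]
grip_width: 0.0576
gripper_force: 32.5
```

Request:
servo_tool:
  rows:
    - {"rot": [0, 0, 0], "offset": [-0.006, -0.035, 0], "grip": 1}
    - {"rot": [0, 0, 0], "offset": [-0.006, -0.035, 0], "grip": 1}
    - {"rot": [0, 0, 0], "offset": [-0.006, -0.035, 0], "grip": 1}
    - {"rot": [0, 0, 0], "offset": [-0.006, -0.035, 0], "grip": 1}
    - {"rot": [0, 0, 0], "offset": [-0.006, -0.035, 0], "grip": 1}

```text
time: 11.5
position: [0.5584, 0.0264, 0.1779]
ee_rot: [[-0.902, -0.121, 0.415], [-0.109, 0.993, 0.051], [-0.418, 0.001, -0.909]]
ft_force: [0.3, 0.7, -0.3]
grip_width: 0.0573
gripper_force: 32.5
```

Request:
servo_tool:
  rows:
    - {"rot": [0, 0, 0], "offset": [-0.006, -0.035, 0], "grip": 1}
    - {"rot": [0, 0, 0], "offset": [-0.006, -0.035, 0], "grip": 1}
    - {"rot": [0, 0, 0], "offset": [0, -0.035, 0], "grip": 1}
    - {"rot": [0, 0, 0], "offset": [0, 0, 0], "grip": 1}
    - {"rot": [0, 0, 0], "offset": [0, 0, 0], "grip": 1}

```text
time: 11.92
position: [0.5771, -0.0558, 0.1816]
ee_rot: [[-0.902, -0.118, 0.414], [-0.107, 0.993, 0.05], [-0.417, 0.001, -0.909]]
ft_force: [0.1, -0.3, -0.1]
grip_width: 0.058
gripper_force: 32.5
```

```bash
python3 st.py; python3 -c "
from p import *
plan(cellp(1,0,.06),Rface(),.02)"
```

```text
t 11.9167 face coords mm [31.9503 29.9534 85.742 ] F face [ 0.0133 -0.2981 -0.0813] w 0.057976895982870244 gf 32.51266788924113
t 11.92 pos [ 0.5771 -0.0558  0.1816]
rot share total [ 0.0001 -0.0018 -0.0006] rows 1 each [ 0.0001 -0.0018 -0.0006]
then offset share total [-0.0013 -0.0374  0.0322] rows 2 each [-0.0007 -0.0187  0.0161]
```

Request:
servo_tool:
  rows:
    - {"rot": [0, -0.0018, 0], "offset": [-0.0013, -0.0187, 0], "grip": 1}
    - {"rot": [0, 0, 0], "offset": [0, -0.0187, 0], "grip": 1}
    - {"rot": [0, 0, 0], "offset": [0, 0, 0.016], "grip": 1}
    - {"rot": [0, 0, 0], "offset": [0, 0, 0.016], "grip": 1}
    - {"rot": [0, 0, 0], "offset": [0, 0, 0], "grip": 1}

```text
time: 12.33
position: [0.592, -0.0816, 0.1573]
ee_rot: [[-0.901, -0.122, 0.417], [-0.109, 0.993, 0.053], [-0.421, 0.002, -0.907]]
ft_force: [-0.2, 0.5, -1.6]
grip_width: 0.0575
gripper_force: 32.5
```

```bash
cat > v.py <<'E'
from p import *; from b import proj,S; import sys
tag,low=sys.argv[1],sys.argv[2]
c,F=block()
ims={}
for cam in("scene","top"):
    ims[cam]=r.read_camera(cam)[:,:,::-1].copy();cv2.imwrite(f"pics/{cam}{tag}.png",ims[cam])
s=r.get_state();print("face coords",F.T@(s["position"]-c)*1000)
# scene-only block frame
from scipy.optimize import least_squares
R=np.array(s["ee_rot"]);P=np.array(s["position"])
im=ims["scene"];H=cv2.cvtColor(im,cv2.COLOR_BGR2HSV)
pc=proj("scene",P+R@[0,0,.0439-.061]);x0,y0=np.round(pc).astype(int)
m=((H[:,:,1]>170)&(H[:,:,0]<25)) if low=="orange" else ((H[:,:,1]<60)&(H[:,:,2]>150))
w=np.zeros(m.shape,bool);w[y0-22:y0+22,x0-22:x0+22]=1;y,x=np.nonzero(m&w)
# predicted lid silhouette centroid
t=np.linspace(0,2*np.pi,60)
def sil(dx,dy):
    q=np.array([proj("scene",P+R@[.0305*np.cos(a)+dx,.0305*np.sin(a)+dy,.0439-h]) for a in t for h in(.054,.068)],np.float32)
    M=cv2.moments(cv2.convexHull(q));return np.array([M["m10"]/M["m00"],M["m01"]/M["m00"]])
print("seen",x.mean(),y.mean(),len(x),"pred",sil(0,0),"bbox seen",x.min(),x.max(),y.min(),y.max())
J=np.c_[sil(.001,0)-sil(0,0),sil(0,.001)-sil(0,0)];print("lid shift mm in tool xy (scene px bias incl.)",np.linalg.solve(J,np.array([x.mean(),y.mean()])-sil(0,0)))
x0,y0=np.round(proj("scene",cellp(0,0,0))).astype(int)
cv2.imwrite(f"pics/v{tag}.png",cv2.resize(im[y0-55:y0+40,x0-60:x0+60],None,fx=5,fy=5,interpolation=2))
E
python3 v.py 4 orange
```

```text
face coords [33.5508  2.2552 60.6029]
seen 301.5704918032787 181.51803278688524 305 pred [301.7855 179.9494] bbox seen 292 311 171 190
lid shift mm in tool xy (scene px bias incl.) [ 5.2826 -0.7722]
```

View pics/v4.png

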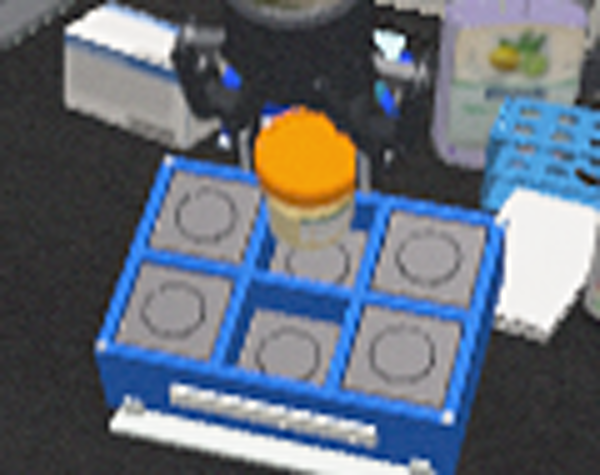

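The orange cup is held upright over the far-mid cell (lid at (302,182)), cells and cap as expected; correcting 2–3 mm and inserting.

Request:
servo_tool:
  rows:
    - {"rot": [0, 0, 0], "offset": [-0.002, -0.003, 0], "grip": 1}
    - {"rot": [0, 0, 0], "offset": [0, 0, 0], "grip": 1}
    - {"rot": [0, 0, 0], "offset": [0, 0, 0.01], "grip": 1}
    - {"rot": [0, 0, 0], "offset": [0, 0, 0.006], "grip": 1}
    - {"rot": [0, 0, 0], "offset": [0, 0, 0], "grip": 1}

```text
time: 12.85
position: [0.5999, -0.0844, 0.1479]
ee_rot: [[-0.9, -0.121, 0.42], [-0.109, 0.993, 0.052], [-0.423, 0.001, -0.906]]
ft_force: [0.2, -0.1, -0.6]
grip_width: 0.0574
gripper_force: 32.5
```

Request:
servo_tool:
  rows:
    - {"rot": [0, 0, 0], "offset": [0, 0, 0.003], "grip": 1}
    - {"rot": [0, 0, 0], "offset": [0, 0, 0.003], "grip": 1}
    - {"rot": [0, 0, 0], "offset": [0, 0, 0.003], "grip": 1}
    - {"rot": [0, 0, 0], "offset": [0, 0, 0], "grip": 1}

```text
time: 13.18
position: [0.6031, -0.0842, 0.1421]
ee_rot: [[-0.899, -0.121, 0.421], [-0.109, 0.993, 0.051], [-0.424, 0.0, -0.906]]
ft_force: [-1.4, 0.1, -0.1]
grip_width: 0.0575
gripper_force: 32.5
```

```bash
python3 st.py
```

```text
t 13.1833 face coords mm [35.4853 -1.2659 40.4444] F face [-1.2981  0.2601  0.5326] w 0.057492599565605394 gf 32.52411633962765
```

Request:
servo_tool:
  rows:
    - {"rot": [0, 0, 0], "offset": [0, 0.0007, 0.005], "grip": 1}
    - {"rot": [0, 0, 0], "offset": [0, 0, 0.007], "grip": 1}
    - {"rot": [0, 0, 0], "offset": [0, 0, 0.007], "grip": 1}
    - {"rot": [0, 0, 0], "offset": [0, 0, 0.006], "grip": 1}
    - {"rot": [0, 0, 0], "offset": [0, 0, 0], "grip": 1}

```text
time: 13.6
position: [0.6114, -0.0825, 0.1232]
ee_rot: [[-0.9, -0.121, 0.42], [-0.109, 0.993, 0.052], [-0.423, 0.001, -0.906]]
ft_force: [0.1, 0.0, -0.9]
grip_width: 0.0577
gripper_force: 32.5
```

```bash
python3 st.py
```

```text
t 13.6 face coords mm [35.1871 -0.5876 19.733 ] F face [-0.3157  0.0289 -0.8072] w 0.05766930824991875 gf 32.520520284888335
```

Request:
servo_tool:
  rows:
    - {"rot": [0, 0, 0], "offset": [0, 0, 0.004], "grip": 1}
    - {"rot": [0, 0, 0], "offset": [0, 0, 0.004], "grip": 1}
    - {"rot": [0, 0, 0], "offset": [0, 0, 0.004], "grip": 1}
    - {"rot": [0, 0, 0], "offset": [0, 0, 0.004], "grip": 1}
    - {"rot": [0, 0, 0], "offset": [0, 0, 0], "grip": 1}

```text
time: 14.02
position: [0.617, -0.082, 0.1125]
ee_rot: [[-0.899, -0.121, 0.421], [-0.109, 0.993, 0.051], [-0.424, -0.0, -0.906]]
ft_force: [-0.9, -0.3, 1.8]
grip_width: 0.0575
gripper_force: 32.7
```

Request:
servo_tool:
  rows:
    - {"rot": [0, 0, 0], "offset": [0, 0, 0.002], "grip": 1}
    - {"rot": [0, 0, 0], "offset": [0, 0, 0.002], "grip": 1}
    - {"rot": [0, 0, 0], "offset": [0, 0, 0], "grip": 1}

```text
time: 14.27
position: [0.6182, -0.0819, 0.1098]
ee_rot: [[-0.899, -0.12, 0.421], [-0.109, 0.993, 0.051], [-0.424, -0.0, -0.905]]
ft_force: [-0.8, -0.4, 2.0]
grip_width: 0.0579
gripper_force: 32.7
```

```bash
python3 st.py
```

```text
t 14.2667 face coords mm [35.7218 -0.82    4.7677] F face [ 0.0609 -0.3465  2.1661] w 0.05792993470219696 gf 32.730938700260594
```

Request:
servo_tool:
  rows:
    - {"rot": [0, 0, 0], "offset": [0, 0, 0.0015], "grip": 1}
    - {"rot": [0, 0, 0], "offset": [0, 0, 0.0015], "grip": 1}
    - {"rot": [0, 0, 0], "offset": [0, 0, 0], "grip": 1}

```text
time: 14.52
position: [0.6192, -0.0818, 0.1078]
ee_rot: [[-0.899, -0.12, 0.421], [-0.109, 0.993, 0.051], [-0.424, -0.0, -0.905]]
ft_force: [-3.7, 1.1, 2.5]
grip_width: 0.0579
gripper_force: 32.9
```

```bash
python3 st.py
```

```text
t 14.5167 face coords mm [35.7378 -0.8233  2.4905] F face [-2.1809  1.5683  3.7586] w 0.05785080314128073 gf 32.91248847206589
```

Request:
servo_tool:
  rows:
    - {"rot": [0, 0, 0], "offset": [0, 0, 0.0015], "grip": 1}
    - {"rot": [0, 0, 0], "offset": [0, 0, 0.0015], "grip": 1}
    - {"rot": [0, 0, 0], "offset": [0, 0, 0], "grip": 1}

```text
time: 14.77
position: [0.62, -0.0816, 0.1058]
ee_rot: [[-0.899, -0.121, 0.421], [-0.109, 0.993, 0.051], [-0.424, -0.0, -0.905]]
ft_force: [-6.9, 0.3, 6.3]
grip_width: 0.0579
gripper_force: 33.2
```

```bash
python3 st.py
```

```text
t 14.7667 face coords mm [35.7161 -0.7738  0.3384] F face [-3.4891  1.0762  8.5549] w 0.0579093744100453 gf 33.23290711676236
```

Request:
servo_tool:
  rows:
    - {"rot": [0, 0, 0], "offset": [0, 0, -0.002], "grip": 1}
    - {"rot": [0, 0, 0], "offset": [0, 0, -0.0015], "grip": 1}
    - {"rot": [0, 0, 0], "offset": [0, 0, 0], "grip": 1}
    - {"rot": [0, 0, 0], "offset": [0, 0, 0], "grip": 0.25}
    - {"rot": [0, 0, 0], "offset": [0, 0, 0], "grip": 0.15}

```text
time: 15.18
position: [0.6192, -0.0817, 0.108]
ee_rot: [[-0.899, -0.12, 0.421], [-0.109, 0.993, 0.051], [-0.425, -0.0, -0.905]]
ft_force: [-0.7, 0.4, 0.4]
grip_width: 0.0722
gripper_force: 0.0
```

Request:
servo_tool:
  rows:
    - {"rot": [0, 0, 0], "offset": [0, 0, 0], "grip": 0}
    - {"rot": [0, 0, 0], "offset": [0, 0, 0], "grip": 0}
    - {"rot": [0, 0, 0], "offset": [0, 0, -0.03], "grip": 0}
    - {"rot": [0, 0, 0], "offset": [0, 0, -0.045], "grip": 0}
    - {"rot": [0, 0, 0], "offset": [0, 0, -0.045], "grip": 0}

```text
time: 15.6
position: [0.5778, -0.0864, 0.1951]
ee_rot: [[-0.9, -0.121, 0.419], [-0.109, 0.993, 0.052], [-0.423, 0.001, -0.906]]
ft_force: [0.3, 0.8, 0.8]
grip_width: 0.0852
gripper_force: 0.0
```

```bash
python3 st.py; python3 -c "
from p import *
plan(np.array([.4905,.379,.15]),Rdown())
a=r.read_camera('scene')[:,:,::-1];cv2.imwrite('pics/scene5.png',a)
cv2.imwrite('pics/s5.png',cv2.resize(a[150:245,245:365],None,fx=5,fy=5,interpolation=2))"
```

```text
t 15.6 face coords mm [34.9311 -0.4874 99.2774] F face [0.7478 0.7885 0.5849] w 0.08516949596441885 gf 0.0
t 15.6 pos [ 0.5778 -0.0864  0.1951]
rot share total [0.0004 0.1389 0.0003] rows 4 each [0.0001 0.0347 0.0001]
then offset share total [0.0387 0.5907 0.0564] rows 14 each [0.0028 0.0422 0.004 ]
```

View pics/s5.png

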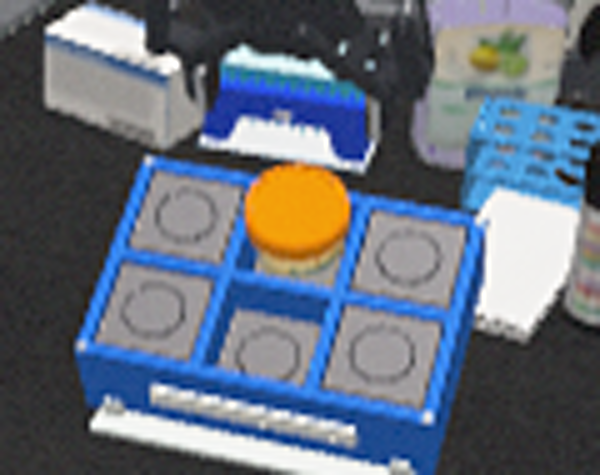

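The orange cup sits in the far-mid cell, lid up and level with the face (lid at (297,211) in the crop). Fetching the white cup.

Request:
servo_tool:
  rows:
    - {"rot": [0, 0.0347, 0], "offset": [0, 0, 0], "grip": 0}
    - {"rot": [0, 0.0347, 0], "offset": [0, 0, 0], "grip": 0}
    - {"rot": [0, 0.0347, 0], "offset": [0, 0, 0], "grip": 0}
    - {"rot": [0, 0.0347, 0], "offset": [0, 0, 0], "grip": 0}
    - {"rot": [0, 0, 0], "offset": [0.003, 0.042, 0.003], "grip": 0}

```text
time: 16.07
position: [0.5751, -0.0571, 0.1921]
ee_rot: [[-0.993, -0.117, -0.001], [-0.117, 0.993, -0.003], [0.001, -0.003, -1.0]]
ft_force: [0.1, 0.8, -0.6]
grip_width: 0.0857
gripper_force: 0.0
```

Request:
servo_tool:
  rows:
    - {"rot": [0, 0, 0], "offset": [0.003, 0.042, 0.003], "grip": 0}
    - {"rot": [0, 0, 0], "offset": [0.003, 0.042, 0.003], "grip": 0}
    - {"rot": [0, 0, 0], "offset": [0.003, 0.042, 0.003], "grip": 0}
    - {"rot": [0, 0, 0], "offset": [0.003, 0.042, 0.003], "grip": 0}
    - {"rot": [0, 0, 0], "offset": [0.003, 0.042, 0.003], "grip": 0}

```text
time: 16.48
position: [0.5396, 0.1134, 0.1803]
ee_rot: [[-0.993, -0.121, 0.002], [-0.121, 0.993, 0.0], [-0.002, -0.0, -1.0]]
ft_force: [0.5, -0.2, 0.4]
grip_width: 0.0853
gripper_force: 0.0
```

Request:
servo_tool:
  rows:
    - {"rot": [0, 0, 0], "offset": [0.003, 0.042, 0.003], "grip": 0}
    - {"rot": [0, 0, 0], "offset": [0.003, 0.042, 0.003], "grip": 0}
    - {"rot": [0, 0, 0], "offset": [0.003, 0.042, 0.003], "grip": 0}
    - {"rot": [0, 0, 0], "offset": [0.003, 0.042, 0.003], "grip": 0}
    - {"rot": [0, 0, 0], "offset": [0.003, 0.042, 0.003], "grip": 0}

```text
time: 16.9
position: [0.5074, 0.2789, 0.1682]
ee_rot: [[-0.993, -0.121, 0.002], [-0.121, 0.993, 0.0], [-0.002, 0.0, -1.0]]
ft_force: [0.2, -0.7, 0.5]
grip_width: 0.0855
gripper_force: 0.0
```

Request:
servo_tool:
  rows:
    - {"rot": [0, 0, 0], "offset": [0.003, 0.042, 0.003], "grip": 0}
    - {"rot": [0, 0, 0], "offset": [0, 0.036, 0.003], "grip": 0}
    - {"rot": [0, 0, 0], "offset": [0, 0, 0], "grip": 0}
    - {"rot": [0, 0, 0], "offset": [0, 0, 0], "grip": 0}

```text
time: 17.23
position: [0.4975, 0.34, 0.1631]
ee_rot: [[-0.992, -0.123, 0.002], [-0.123, 0.992, -0.0], [-0.002, -0.0, -1.0]]
ft_force: [-0.2, -0.6, -0.4]
grip_width: 0.0852
gripper_force: 0.0
```

```bash
python3 -c "
from p import *
plan(np.array([.4905,.379,.0435]),Rdown(),.025)"
```

```text
t 17.23 pos [0.4975 0.34   0.1631]
rot share total [-0.0001  0.0006  0.0011] rows 1 each [-0.0001  0.0006  0.0011]
then offset share total [0.0028 0.0494 0.1494] rows 6 each [0.0005 0.0082 0.0249]
```

Request:
servo_tool:
  rows:
    - {"rot": [0, 0, 0.001], "offset": [0.0014, 0.0247, 0], "grip": 0}
    - {"rot": [0, 0, 0], "offset": [0.0014, 0.0247, 0], "grip": 0}
    - {"rot": [0, 0, 0], "offset": [0, 0, 0.03], "grip": 0}
    - {"rot": [0, 0, 0], "offset": [0, 0, 0.03], "grip": 0}
    - {"rot": [0, 0, 0], "offset": [0, 0, 0.03], "grip": 0}

```text
time: 17.65
position: [0.4917, 0.3769, 0.091]
ee_rot: [[-0.993, -0.117, 0.003], [-0.117, 0.993, 0.0], [-0.003, 0.0, -1.0]]
ft_force: [0.4, 0.7, -1.0]
grip_width: 0.0854
gripper_force: 0.0
```

Request:
servo_tool:
  rows:
    - {"rot": [0, 0, 0], "offset": [0, 0, 0.025], "grip": 0}
    - {"rot": [0, 0, 0], "offset": [0, 0, 0.02], "grip": 0}
    - {"rot": [0, 0, 0], "offset": [0, 0, 0.0145], "grip": 0}
    - {"rot": [0, 0, 0], "offset": [0, 0, 0], "grip": 0}
    - {"rot": [0, 0, 0], "offset": [0, 0, 0], "grip": 0}

```text
time: 18.07
position: [0.4917, 0.3772, 0.0443]
ee_rot: [[-0.993, -0.117, 0.002], [-0.117, 0.993, -0.0], [-0.002, -0.0, -1.0]]
ft_force: [1.0, 0.3, 1.1]
grip_width: 0.0857
gripper_force: 0.0
```

Request:
servo_tool:
  rows:
    - {"rot": [0, 0, 0], "offset": [0, 0, 0], "grip": 0.2}
    - {"rot": [0, 0, 0], "offset": [0, 0, 0], "grip": 0.24}
    - {"rot": [0, 0, 0], "offset": [0, 0, 0], "grip": 0.28}
    - {"rot": [0, 0, 0], "offset": [0, 0, 0], "grip": 0.32}
    - {"rot": [0, 0, 0], "offset": [0, 0, 0], "grip": 0.36}
  force: 30

```text
time: 18.48
position: [0.492, 0.3781, 0.0455]
ee_rot: [[-0.993, -0.118, 0.005], [-0.118, 0.993, 0.001], [-0.005, 0.001, -1.0]]
ft_force: [-0.9, -0.6, 6.6]
grip_width: 0.0581
gripper_force: 30.9
```

Request:
servo_tool:
  rows:
    - {"rot": [0, 0, 0], "offset": [0, 0, 0], "grip": 0.5}
    - {"rot": [0, 0, 0], "offset": [0, 0, 0], "grip": 1}
    - {"rot": [0, 0, 0], "offset": [0, 0, 0], "grip": 1}

```text
time: 18.73
position: [0.492, 0.378, 0.0455]
ee_rot: [[-0.993, -0.118, 0.005], [-0.118, 0.993, 0.001], [-0.005, 0.001, -1.0]]
ft_force: [-0.8, 0.2, 5.2]
grip_width: 0.0579
gripper_force: 30.9
```

Request:
servo_tool:
  rows:
    - {"rot": [0, 0, 0], "offset": [0, 0, -0.01], "grip": 1}
    - {"rot": [0, 0, 0], "offset": [0, 0, -0.03], "grip": 1}
    - {"rot": [0, 0, 0], "offset": [0, 0, -0.04], "grip": 1}
    - {"rot": [0, 0, 0], "offset": [0, 0, -0.04], "grip": 1}
    - {"rot": [0, -0.0347, 0], "offset": [0, 0, -0.01], "grip": 1}

```text
time: 19.15
position: [0.4943, 0.378, 0.1537]
ee_rot: [[-0.987, -0.115, 0.116], [-0.114, 0.993, 0.015], [-0.117, 0.002, -0.993]]
ft_force: [0.6, -0.3, -1.2]
grip_width: 0.0583
gripper_force: 32.6
```

Request:
servo_tool:
  rows:
    - {"rot": [0, -0.0347, 0], "offset": [0, 0, -0.01], "grip": 1}
    - {"rot": [0, -0.0347, 0], "offset": [0, 0, 0], "grip": 1}
    - {"rot": [0, -0.0347, 0], "offset": [0, 0, 0], "grip": 1}
    - {"rot": [0, 0, 0], "offset": [0, 0, 0], "grip": 1}

```text
time: 19.48
position: [0.487, 0.3772, 0.1556]
ee_rot: [[-0.898, -0.12, 0.422], [-0.109, 0.993, 0.05], [-0.425, -0.001, -0.905]]
ft_force: [-0.5, 0.8, -1.1]
grip_width: 0.0579
gripper_force: 32.6
```

```bash
python3 -c "
from p import *
plan(cellp(-1,0,.095),Rface())"
```

```text
t 19.48 pos [0.487  0.3772 0.1556]
rot share total [-0.0004  0.001   0.0001] rows 1 each [-0.0004  0.001   0.0001]
then offset share total [ 0.0248 -0.5884 -0.0211] rows 14 each [ 0.0018 -0.042  -0.0015]
```

Request:
servo_tool:
  rows:
    - {"rot": [0, 0.001, 0], "offset": [0.0018, -0.042, -0.004], "grip": 1}
    - {"rot": [0, 0, 0], "offset": [0.0018, -0.042, -0.004], "grip": 1}
    - {"rot": [0, 0, 0], "offset": [0.0018, -0.042, -0.004], "grip": 1}
    - {"rot": [0, 0, 0], "offset": [0.0018, -0.042, -0.004], "grip": 1}
    - {"rot": [0, 0, 0], "offset": [0.0018, -0.042, -0.004], "grip": 1}

```text
time: 19.9
position: [0.497, 0.2079, 0.1682]
ee_rot: [[-0.901, -0.118, 0.417], [-0.107, 0.993, 0.05], [-0.42, 0.0, -0.907]]
ft_force: [1.1, 0.3, -0.1]
grip_width: 0.0581
gripper_force: 32.7
```

Request:
servo_tool:
  rows:
    - {"rot": [0, 0, 0], "offset": [0.0018, -0.042, 0], "grip": 1}
    - {"rot": [0, 0, 0], "offset": [0.0018, -0.042, 0], "grip": 1}
    - {"rot": [0, 0, 0], "offset": [0.0018, -0.042, 0], "grip": 1}
    - {"rot": [0, 0, 0], "offset": [0.0018, -0.042, 0], "grip": 1}
    - {"rot": [0, 0, 0], "offset": [0.0018, -0.042, 0], "grip": 1}

```text
time: 20.32
position: [0.5105, 0.04, 0.1654]
ee_rot: [[-0.9, -0.119, 0.418], [-0.107, 0.993, 0.051], [-0.422, 0.001, -0.907]]
ft_force: [1.2, 0.2, -0.4]
grip_width: 0.0584
gripper_force: 32.7
```

Request:
servo_tool:
  rows:
    - {"rot": [0, 0, 0], "offset": [0.0018, -0.042, 0], "grip": 1}
    - {"rot": [0, 0, 0], "offset": [0.0018, -0.042, 0], "grip": 1}
    - {"rot": [0, 0, 0], "offset": [0.0018, -0.042, 0], "grip": 1}
    - {"rot": [0, 0, 0], "offset": [0.0018, -0.03, 0], "grip": 1}
    - {"rot": [0, 0, 0], "offset": [0, 0, 0], "grip": 1}

```text
time: 20.73
position: [0.5209, -0.0874, 0.163]
ee_rot: [[-0.9, -0.114, 0.42], [-0.104, 0.993, 0.049], [-0.423, 0.0, -0.906]]
ft_force: [0.0, -0.2, -0.0]
grip_width: 0.0581
gripper_force: 32.7
```

Request:
servo_tool:
  rows:
    - {"rot": [0, 0, 0], "offset": [0, 0, 0], "grip": 1}
    - {"rot": [0, 0, 0], "offset": [0, 0, 0], "grip": 1}

```text
time: 20.9
position: [0.5196, -0.0826, 0.1624]
ee_rot: [[-0.901, -0.118, 0.418], [-0.107, 0.993, 0.051], [-0.421, 0.001, -0.907]]
ft_force: [0.4, 0.5, -0.6]
grip_width: 0.058
gripper_force: 32.7
```

```bash
python3 st.py; python3 -c "
from p import *
plan(cellp(-1,0,.062),Rface(),.025)"
```

```text
t 20.9 face coords mm [-30.8354  10.3092  93.8595] F face [ 0.1989  0.4578 -0.7313] w 0.05803287598746404 gf 32.69698427058756
t 20.9 pos [ 0.5196 -0.0826  0.1624]
rot share total [ 0.0001 -0.0004 -0.0006] rows 1 each [ 0.0001 -0.0004 -0.0006]
then offset share total [ 0.0027 -0.0129  0.0398] rows 2 each [ 0.0014 -0.0064  0.0199]
```

Request:
servo_tool:
  rows:
    - {"rot": [0, 0, 0], "offset": [0.002, -0.0129, 0], "grip": 1}
    - {"rot": [0, 0, 0], "offset": [0, 0, 0.02], "grip": 1}
    - {"rot": [0, 0, 0], "offset": [0, 0, 0.02], "grip": 1}
    - {"rot": [0, 0, 0], "offset": [0, 0, 0], "grip": 1}
    - {"rot": [0, 0, 0], "offset": [0, 0, 0], "grip": 1}

```text
time: 21.32
position: [0.5325, -0.0905, 0.1323]
ee_rot: [[-0.901, -0.12, 0.417], [-0.108, 0.993, 0.051], [-0.421, 0.001, -0.907]]
ft_force: [0.2, -0.1, -0.8]
grip_width: 0.0585
gripper_force: 32.7
```

```bash
python3 v.py 6 white
```

```text
face coords [-32.2925   0.2617  62.3644]
seen 294.0535966149506 206.03526093088857 709 pred [296.15   199.1779] bbox seen 274 317 177 220
lid shift mm in tool xy (scene px bias incl.) [22.4459 -0.3297]
```

View pics/v6.png

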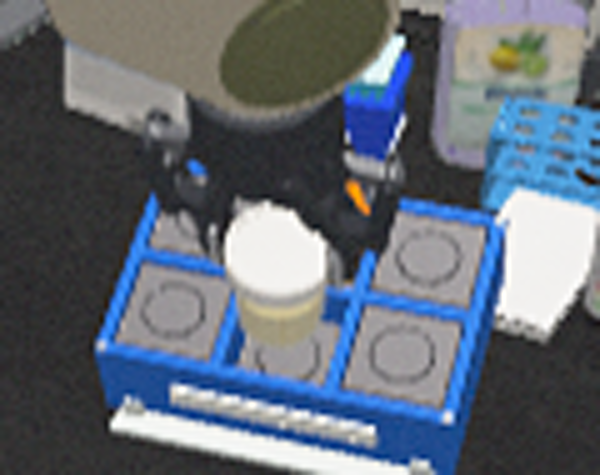

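White cup held upright above the near-mid cell (lid at (277,235) in the crop), well centred; inserting.

Request:
servo_tool:
  rows:
    - {"rot": [0, 0, 0], "offset": [0, 0, 0.01], "grip": 1}
    - {"rot": [0, 0, 0], "offset": [0, 0, 0.006], "grip": 1}
    - {"rot": [0, 0, 0], "offset": [0, 0, 0.004], "grip": 1}
    - {"rot": [0, 0, 0], "offset": [0, 0, 0.004], "grip": 1}
    - {"rot": [0, 0, 0], "offset": [0, 0, 0], "grip": 1}

```text
time: 21.83
position: [0.5406, -0.0908, 0.1144]
ee_rot: [[-0.901, -0.117, 0.418], [-0.106, 0.993, 0.05], [-0.421, 0.0, -0.907]]
ft_force: [-0.6, -1.0, -1.0]
grip_width: 0.0581
gripper_force: 32.7
```

```bash
python3 st.py
```

```text
t 21.8333 face coords mm [-33.0882  -0.3358  41.8913] F face [-1.0804 -0.883  -0.57  ] w 0.05813674210474031 gf 32.73367348127067
```

Request:
servo_tool:
  rows:
    - {"rot": [0, 0, 0], "offset": [0, 0, 0.005], "grip": 1}
    - {"rot": [0, 0, 0], "offset": [0, 0, 0.006], "grip": 1}
    - {"rot": [0, 0, 0], "offset": [0, 0, 0.006], "grip": 1}
    - {"rot": [0, 0, 0], "offset": [0, 0, 0.006], "grip": 1}
    - {"rot": [0, 0, 0], "offset": [0, 0, 0], "grip": 1}

```text
time: 22.25
position: [0.5484, -0.0898, 0.0973]
ee_rot: [[-0.901, -0.117, 0.418], [-0.106, 0.993, 0.05], [-0.421, 0.001, -0.907]]
ft_force: [-0.9, 0.7, -1.3]
grip_width: 0.0584
gripper_force: 32.7
```

```bash
python3 st.py
```

```text
t 22.25 face coords mm [-33.2516  -0.2878  23.1311] F face [-1.3002  0.7968 -0.7747] w 0.05839505526281598 gf 32.73519798181951
```

Request:
servo_tool:
  rows:
    - {"rot": [0, 0, 0], "offset": [0, 0, 0.005], "grip": 1}
    - {"rot": [0, 0, 0], "offset": [0, 0, 0.005], "grip": 1}
    - {"rot": [0, 0, 0], "offset": [0, 0, 0.005], "grip": 1}
    - {"rot": [0, 0, 0], "offset": [0, 0, 0.005], "grip": 1}
    - {"rot": [0, 0, 0], "offset": [0, 0, 0], "grip": 1}

```text
time: 22.67
position: [0.5552, -0.0891, 0.0833]
ee_rot: [[-0.901, -0.117, 0.418], [-0.107, 0.993, 0.049], [-0.421, -0.0, -0.907]]
ft_force: [-0.9, -0.4, 1.0]
grip_width: 0.0586
gripper_force: 32.9
```

Request:
servo_tool:
  rows:
    - {"rot": [0, 0, 0], "offset": [0, 0, 0.002], "grip": 1}
    - {"rot": [0, 0, 0], "offset": [0, 0, 0.002], "grip": 1}
    - {"rot": [0, 0, 0], "offset": [0, 0, 0], "grip": 1}

```text
time: 22.92
position: [0.5564, -0.089, 0.0808]
ee_rot: [[-0.901, -0.117, 0.419], [-0.107, 0.993, 0.049], [-0.422, -0.0, -0.907]]
ft_force: [-1.1, -0.3, 1.9]
grip_width: 0.0583
gripper_force: 33.0
```

```bash
python3 st.py
```

```text
t 22.9167 face coords mm [-32.8637  -0.4628   4.7734] F face [-0.1834 -0.1956  2.2249] w 0.05834199215141375 gf 32.993979435414076
```

Request:
servo_tool:
  rows:
    - {"rot": [0, 0, 0], "offset": [0, 0, 0.0015], "grip": 1}
    - {"rot": [0, 0, 0], "offset": [0, 0, 0.0015], "grip": 1}
    - {"rot": [0, 0, 0], "offset": [0, 0, 0.0015], "grip": 1}
    - {"rot": [0, 0, 0], "offset": [0, 0, 0], "grip": 1}

```text
time: 23.25
position: [0.558, -0.0888, 0.0779]
ee_rot: [[-0.9, -0.117, 0.419], [-0.107, 0.993, 0.049], [-0.422, -0.0, -0.907]]
ft_force: [-4.5, 0.5, 7.7]
grip_width: 0.0579
gripper_force: 33.5
```

```bash
python3 st.py
```

```text
t 23.25 face coords mm [-32.7183  -0.4479   1.4759] F face [-0.7095  1.0003  8.8743] w 0.05794222185627801 gf 33.45773873850703
```

Request:
servo_tool:
  rows:
    - {"rot": [0, 0, 0], "offset": [0, 0, -0.002], "grip": 1}
    - {"rot": [0, 0, 0], "offset": [0, 0, -0.002], "grip": 1}
    - {"rot": [0, 0, 0], "offset": [0, 0, 0], "grip": 1}
    - {"rot": [0, 0, 0], "offset": [0, 0, 0], "grip": 0.25}
    - {"rot": [0, 0, 0], "offset": [0, 0, 0], "grip": 0.15}

```text
time: 23.67
position: [0.5566, -0.089, 0.0804]
ee_rot: [[-0.901, -0.117, 0.419], [-0.106, 0.993, 0.049], [-0.421, -0.0, -0.907]]
ft_force: [-0.2, 0.1, -1.2]
grip_width: 0.0724
gripper_force: 0.0
```

Request:
servo_tool:
  rows:
    - {"rot": [0, 0, 0], "offset": [0, 0, 0], "grip": 0.1}
    - {"rot": [0, 0, 0], "offset": [0, 0, 0], "grip": 0.1}
    - {"rot": [0, 0, 0], "offset": [0, 0, -0.03], "grip": 0.1}
    - {"rot": [0, 0, 0], "offset": [0, 0, -0.045], "grip": 0}
    - {"rot": [0, 0, 0], "offset": [0, 0, -0.045], "grip": 0}

```text
time: 24.08
position: [0.5155, -0.0935, 0.1678]
ee_rot: [[-0.902, -0.118, 0.416], [-0.106, 0.993, 0.05], [-0.419, 0.001, -0.908]]
ft_force: [0.5, -0.3, 0.3]
grip_width: 0.0852
gripper_force: 0.0
```

Request:
servo_tool:
  rows:
    - {"rot": [0, 0, 0], "offset": [0.02, 0, -0.035], "grip": 0}
    - {"rot": [0, 0, 0], "offset": [0.02, 0.03, -0.02], "grip": 0}
    - {"rot": [0, 0, 0], "offset": [0.02, 0.04, 0], "grip": 0}
    - {"rot": [0, 0, 0], "offset": [0, 0.045, 0], "grip": 0}
    - {"rot": [0, 0, 0], "offset": [0, 0.045, 0], "grip": 0}

```text
time: 24.5
position: [0.4387, 0.0268, 0.1874]
ee_rot: [[-0.901, -0.115, 0.419], [-0.104, 0.993, 0.048], [-0.422, -0.0, -0.907]]
ft_force: [1.0, -0.5, -0.5]
grip_width: 0.0853
gripper_force: 0.0
```

Request:
servo_tool:
  rows:
    - {"rot": [0, 0, 0], "offset": [0, 0.045, 0], "grip": 0}
    - {"rot": [0, 0, 0], "offset": [0, 0.045, 0], "grip": 0}
    - {"rot": [0, 0, 0], "offset": [0, 0, 0], "grip": 0}
    - {"rot": [0, 0, 0], "offset": [0, 0, 0], "grip": 0}

```text
time: 24.83
position: [0.4307, 0.0997, 0.1873]
ee_rot: [[-0.9, -0.122, 0.419], [-0.111, 0.992, 0.051], [-0.422, -0.0, -0.907]]
ft_force: [-0.1, 0.8, -0.2]
grip_width: 0.0857
gripper_force: 0.0
```

```bash
python3 -c "
from p import *; from b import proj
c,F=block()
a=r.read_camera('scene')[:,:,::-1];b=r.read_camera('top')[:,:,::-1];cv2.imwrite('pics/scene7.png',a);cv2.imwrite('pics/top7.png',b)
p=cv2.resize(a[150:245,245:365],(600,475),interpolation=2)
for k in(1,-1):
    for h,col in((.028,(0,0,255)),(.014,(255,0,255))):
        q=np.array([(proj('scene',cellp(k,0,0)+F@[.0305*np.cos(t),.0305*np.sin(t),h])+[.13,1.03]-[245,150])*5 for t in np.linspace(0,6.28,40)]);p=p.copy();cv2.polylines(p,[q.astype(np.int32)],True,col,1)
cv2.imwrite('pics/s7.png',p)"; python3 st.py
```

```text
t 24.9333 face coords mm [-80.1456 199.4141 144.2463] F face [ 0.5809  0.5955 -0.0207] w 0.0849333865513215 gf 0.0
```

View pics/s7.png

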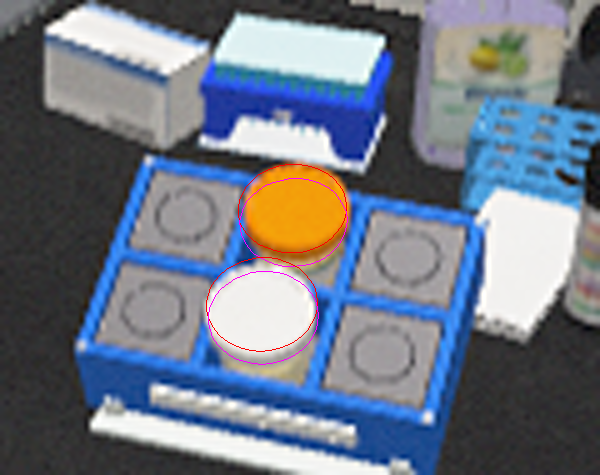

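View pics/top7.png

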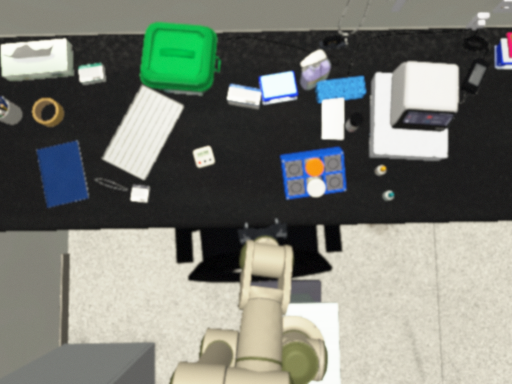

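Both cups are home in the mid cells (lids at (297,211) and (262,310) in the crop). The lid tops match the predicted 28 mm height, and nothing else has moved.

```bash
python3 -c "
from rig import r
print(r.close_job())"
```

```text
the job is handed in; nothing more can be done
None
```

The job is handed in: the empty cells were near-mid and far-mid (both caps pressed about 26 mm in before any cup was moved); the orange cup is in far-mid and the white cup in near-mid, each pushed home with its lid up at under 10 N by about 25 s on the clock, and the last pictures show nothing else moved.

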